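# Load a pattern plate into a sprung moon-cake mould

## Task

Load the large cream hand mould with the red-backed pattern plate: set the mould over the plate, press the green knob fully down so that the three sprung hooks inside reach past the wings of the plate's post (feel for the gap: if the knob stops early, turn it a little and press again), turn the knob clockwise to catch the wings, and let the spring draw the plate home into the sleeve. Then stand the loaded mould gently upright on the white pressing board, all of its rim on the board, and let go. Do not tip the mould over, and leave the blue-backed plate, the marker, the brush and the scraper where they are.

Things in the scene. Friction and masses are not known exactly. Their poses are not given: they have to be found in the camera images.
- mould_knob (a point): Large hand mould, knob: round, green, 45 mm across, 30 mm high, on a polished rod with a spring, on top of the cream sleeve. The point is the knob's centre while the knob is fully up, 160.5 mm above the rim. It is fixed to the sleeve: it does not follow the knob when pressed or turned. Grip the knob firmly (40 N or more) to press, turn and carry; the mould weighs 0.3 to 0.45 kg.
- mould_neck (a point): Mould, top of the sleeve's neck (41 mm across), where the rod goes in. From rest the knob goes down 37.5 mm to a hard stop, against a spring (6 N at first, 13 N at the end), and comes back by itself; fully down, its underside is still 12 mm above this point. Knob, rod and hooks turn together, freely and without end; how they are turned cannot be seen and is not given.
- mould_rim (a point): Mould, centre of the lower rim of the sleeve, z up. The sleeve is a cream ribbed cup, open below, 96 mm across, its wall 80 mm high, then a cone up to the neck at 96.5 mm. The bore is 82 mm wide, flared to 90 mm at the mouth, so it goes over a plate with 2 mm to spare all round.
- mould_shoulder (a point): Mould, on the axis at the height of the inner shoulder, 43 mm above the rim. Letting the knob rise with the hooks under the wings draws the plate up 28 mm until its back meets this shoulder; the knob then stands 4 mm below its rest height. Inside sit three hooks 120 degrees apart, 20 to 33 mm from the axis, moving with the knob.
- plate_red: The plate to load: a round pattern plate 78 mm across, cream with a RED back, lying pattern down. Origin at the centre of its underside, z up. 15 mm thick; on its back a post with three steel wings 120 degrees apart, reaching 26 mm from the axis, each 8 mm wide, 26 to 32 mm above the underside. One wing points along the x axis. About 0.09 kg.
- red_wings (a point): Red plate, centre of the wings' upper faces. Pressed down here, the hooks either pass between the wings, or stand on them and the knob stops 15.5 mm short: then lift a few mm, turn it about 55 degrees clockwise, press again (gap 55 degrees wide, every 120). Fully down, a clockwise turn (from above) of 30 to 95 degrees catches; more does no harm, the plate turns along. The other way never catches.
- plate_blue: The same plate with a BLUE back; not wanted, to be left alone. Origin and axes as for the red one. The two plates may stand in either place.
- board_top (a point): Centre of the upper face of the white plastic pressing board, a fixed slab 160 mm along its x axis, 200 mm along its y axis, its top 12 mm above the table; a grey hanging slot is marked along its edge nearest the robot.
- marker_red: A red felt marker 132 mm long lying between mould and plates; origin under its centre. Bystander.
- pastry_brush: An egg-wash brush with a wooden handle, 197 mm long; origin under its centre. Bystander.
- bench_scraper: A steel bench scraper with a wooden handle, 152 mm wide; origin under its centre. Bystander.
Things that resemble listed ones, but are neither listed nor needed, are in the scene too. Leave any pink or turquoise look-alike of the plate_red alone.

How it is judged:
By the outcome, as a careful person would: the job done as asked, in the order asked, and still so for the second after the job is handed in, with the robot touching nothing.
It also fails if it takes over 51 s, if anything falls off the work surface, if the arm or the gripper's body presses on something with over 40 N, if the wrist force passes 120 N, or if a joint passes its speed limit or range.

## Robot

A 7-joint arm with a two-finger parallel gripper is mounted at the origin on a cart in front of the work surface, level with it; the furniture and walls round the work are solid. World frame = base frame: x ahead of the robot, y to its left, z up, the work surface at z = 0. Lengths are in mm, angles in rad, forces in N, time in s.
With the tool pointing down it reaches from about 400 to 850 mm from the base axis. Payload 10.4 kg.
Tool frame: the origin (TCP) lies midway between the tips of the shut fingers; the grasp point (between the pads) lies 19 mm behind it; z points along the fingers, y is the line along which they close (so a half turn about z gives the same grasp; the last joint's range is limited). The gripper opens to 87 mm and grips with 3 to 60 N. Pads are 19 mm wide; open, the fingers measure 117 mm over their backs; the gripper's body (75 mm by 190 mm) begins 51 mm behind the grasp point.
Start: joints at [1.208, 0.332, -0.065, 1.46, 0.022, 1.35, -0.088], TCP at [208.336, -589.281, 187.776] pointing down, gripper open.
Joint ranges: [-2.6, 2.6], [-0.5, 2.12], [-1.47, 1.34], [0.16, 2.42], [-1.27, 4.41], [0.06, 2.06], [-2.6, 2.6]. Speed limits (rad/s): [2.22, 2.22, 2.79, 2.79, 3.14, 3.14, 3.14].

## Interface

Orientations are given as a rotation vector (axis times angle).
In Python, from bench import r gives the robot as it stands. The module is installed in compiled form; this text tells all that it offers.
- The arm moves only by the tool send_rows, never from a script. Its argument "deltas" is a list of rows, each a list of 7 numbers: the shift along the tool's x, y, z in cm, then the turn, a rotation vector about the tool's x, y, z in rad, then the opening in per cent of the stroke, from 0 (shut) to 100 (fully open). A call has 1 to 5 rows; each row is the pose to reach, as a shift and turn from the pose commanded when the call began, along the tool's axes at that moment; what a row does not reach only later rows make up. A row lasts 1/12 s, in which the tool goes at most 41.7 mm and 7.16 degrees, less where a joint would pass 70% of its speed; a pose out of reach is approached as far as the arm can. A call with a gripper value outside its range is refused whole. The fingers move at their own pace and stop on an object; "newtons" is the grip in N (left out, the last holds). Time passes only in rows, so rows that repeat a pose let the fingers close. It gives the time, the measured TCP pose, the force, the opening and the grip force at its end, in the units of the state.
- r.get_obs(): the state, without advancing time (a new reading comes with each control period).
- r.snapshot(name): name is "scene" or "top"; returns a dict with "color" (420x560x3 uint8, red, green, blue), "fx", "fy", "cx", "cy" (pixels), "R" (3x3) and "t" (3): a world point X has camera coordinates R X + t. Camera axes: x right, y down, z forward; pixel columns grow to the right and rows downward; lengths in mm; the calibration is good to about 2 mm. A picture is of the moment at which its call begins. There is no depth.
- r.finish_job(): hands the job in; it is judged then, once.
Trained networks look in a picture, given as the dict that the camera call returned (one of the last four; its "shot" number tells which), for a name from the list of things; names that differ only in an ending like _2 or _b are one class to them, and where a whole thing is asked for, a point or a joint stands for the part that bears it (a point fixed in the world has none). Each returns a list of dicts, best first, with "p" (0 to 1); they miss things now and then, are a little off and sometimes report something else, mostly with a low value. They report only what shows in the picture. A call takes as long as a camera call. They do not tell look-alikes from the thing itself.
- r.search_frame(picture, thing): "box" ([left, top, width, height] in pixels, round what is visible of it).
- r.tip_of(picture, thing): "pixel" ([column, row] in pixels: a listed point, or the origin of a listed thing).
The state is a dict: "time": time; "q": joint angles; "joint_velocities": joint speeds; "joint_torque": joint torques, N m; "tool_pos": TCP position; "orientation": TCP orientation; "force": force on the tool from outside, world axes, zero at the start; "wrist_torque": the same for the moment, N m; "finger_gap": finger opening in mm; "gripper_force": force on a finger pad.
Only numpy, scipy, OpenCV 4.12 (cv2) and the standard library are available. Lean on these libraries where they do the work, as an engineer would, in place of code of your own. Each camera call takes 0.05 s, during which the arm holds its last target. There are 200 camera calls.

## Working session

There is one attempt and no reset: what is moved stays moved. The work goes in short steps, Python scripts to look and compute and a tool call to move; the robot and the scene stay as the last step left them, time stands still between calls to the robot, and variables do not carry over. Pictures are saved under pics/ and viewed, at most 10 in all, crops included, and the job is handed in when it is done.

Besides the shell and the picture viewer there is one more tool, called after "Request:" by a JSON object that holds its "fn" and its "kwargs". send_rows: Moves the arm, as the interface text tells. Its arguments: {"type":"object","properties":{"deltas":{"type":"array","items":{"type":"array","items":{"type":"number"}}},"newtons":{"type":"number"}},"required":["deltas"]}

```bash
mkdir -p pics; cat > h.py <<'E'
import numpy as np, cv2
from scipy.spatial.transform import Rotation as Ro
from bench import r
def ray(s,p):
    R=np.array(s["R"]);t=np.array(s["t"])
    d=R.T@np.array([(p[0]-s["cx"])/s["fx"],(p[1]-s["cy"])/s["fy"],1.]);return -R.T@t,d/np.linalg.norm(d)
def atz(s,p,z):
    c,d=ray(s,p);return c+d*(z-c[2])/d[2]
def proj(s,X):
    x=np.array(s["R"])@np.array(X,float)+np.array(s["t"]);return [round(s["fx"]*x[0]/x[2]+s["cx"],1),round(s["fy"]*x[1]/x[2]+s["cy"],1)]
def save(s,n,box=None,k=1):
    im=s["color"]
    if box: im=im[box[1]:box[3],box[0]:box[2]]
    im=cv2.resize(im,None,fx=k,fy=k,interpolation=cv2.INTER_CUBIC)
    cv2.imwrite("pics/"+n,im[:,:,::-1])
E
python3 - <<'E'
from h import *
Z=dict(mould_knob=160.5,mould_neck=96.5,mould_rim=0,plate_red=0,red_wings=32,plate_blue=0,board_top=12,marker_red=0,pastry_brush=0,bench_scraper=0)
ims=[]
for c in("scene","top"):
    s=r.snapshot(c);save(s,c+"0.png",None,1.4);C=ray(s,[280,210])[0];print(c,C.round(),s["fx"])
    for n,z in Z.items():
        print(n,[(np.round(d["pixel"]).tolist(),round(d["p"],2),atz(s,d["pixel"],z)[:2].round().tolist()) for d in r.tip_of(s,n)[:4]])
o=r.get_obs();print(o["tool_pos"],o["orientation"],o["finger_gap"],o["time"],Ro.from_rotvec(o["orientation"]).as_matrix().round(3))
E
```

```text
scene [-333.  996.  772.] 455.74052111263677
mould_knob [([230.0, 210.0], 0.74, [534.0, 240.0])]
mould_neck [([235.0, 227.0], 0.72, [535.0, 221.0])]
mould_rim [([236.0, 256.0], 0.82, [531.0, 226.0])]
plate_red [([353.0, 230.0], 0.87, [363.0, -151.0]), ([306.0, 229.0], 0.83, [479.0, -48.0]), ([230.0, 231.0], 0.37, [652.0, 138.0])]
red_wings [([351.0, 223.0], 0.73, [368.0, -142.0]), ([304.0, 226.0], 0.55, [466.0, -16.0]), ([227.0, 221.0], 0.45, [665.0, 140.0])]
plate_blue [([260.0, 215.0], 0.58, [658.0, -7.0])]
board_top [([339.0, 199.0], 0.97, [523.0, -290.0])]
marker_red [([286.0, 242.0], 0.58, [475.0, 60.0])]
pastry_brush [([182.0, 286.0], 0.58, [526.0, 428.0])]
bench_scraper [([141.0, 273.0], 0.67, [656.0, 475.0])]
top [ 301.   70. 1614.] 535.2536212983817
mould_knob [([217.0, 193.0], 0.88, [537.0, 237.0]), ([280.0, 221.0], 0.47, [459.0, 63.0])]
mould_neck [([225.0, 196.0], 0.61, [537.0, 219.0])]
mould_rim [([225.0, 206.0], 0.81, [523.0, 228.0])]
plate_red [([307.0, 221.0], 0.7, [477.0, -20.0]), ([349.0, 260.0], 0.62, [362.0, -148.0]), ([257.0, 164.0], 0.59, [652.0, 132.0])]
red_wings [([355.0, 257.0], 0.93, [368.0, -160.0]), ([256.0, 163.0], 0.88, [650.0, 135.0]), ([310.0, 221.0], 0.58, [474.0, -28.0]), ([224.0, 201.0], 0.21, [534.0, 227.0])]
plate_blue [([307.0, 170.0], 0.79, [637.0, -21.0]), ([218.0, 193.0], 0.35, [562.0, 252.0])]
board_top []
marker_red [([282.0, 220.0], 0.69, [481.0, 55.0])]
pastry_brush [([159.0, 197.0], 0.96, [549.0, 429.0])]
bench_scraper [([148.0, 162.0], 0.59, [658.0, 467.0]), ([218.0, 192.0], 0.26, [566.0, 250.0])]
[ 208.33791715 -589.29056308  187.79765303] [3.09625497e+00 5.31128287e-01 1.08248270e-04] 87.19065209388893 1.1 [[ 0.943  0.333  0.   ]
 [ 0.333 -0.943 -0.   ]
 [ 0.     0.    -1.   ]]
```

View pics/scene0.png

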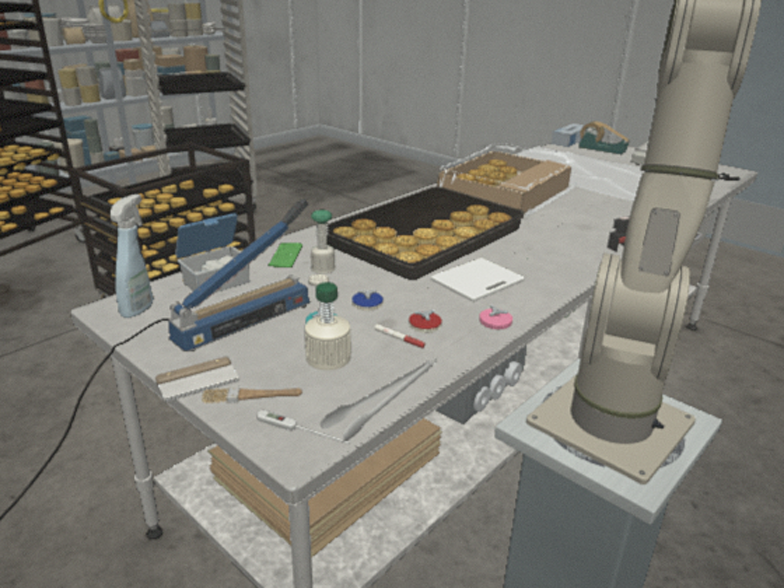

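View pics/top0.png

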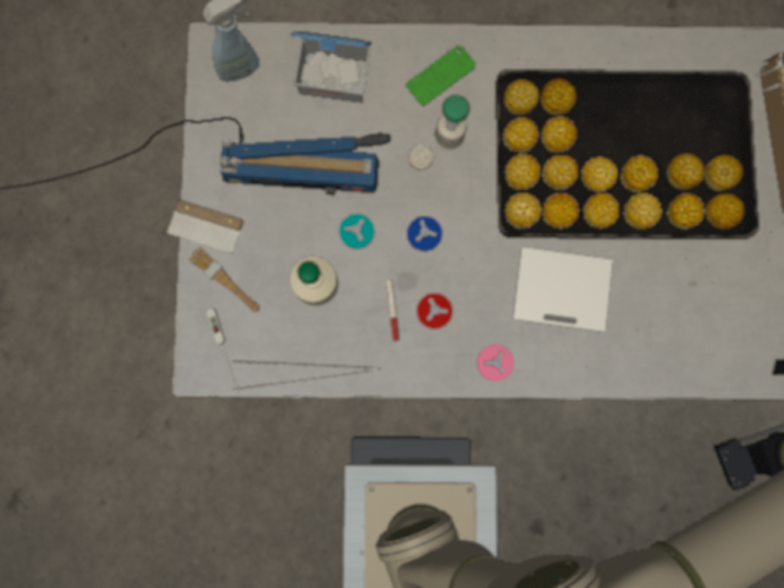

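The red-backed plate is at top-view pixel (435,311)/1.4. The look-alikes are pink at (495,362), turquoise at (357,231) and blue at (424,233). The large mould is at (313,280), with a smaller look-alike at (453,120). The listed large cream mould is the wide one at (313,280), because it is the bigger, ribbed one. Next I'll refine the positions and confirm in a crop.

```bash
cat > m.py <<'E'
from h import *
def comp(m,p):
    n,l,st,ce=cv2.connectedComponentsWithStats(m.astype(np.uint8))
    i=min(range(1,n),key=lambda i:np.hypot(*(ce[i]-p))+(1000 if st[i,4]<25 else 0));return (l==i).astype(np.uint8),ce[i],st[i]
def tri(a,b):
    (c1,d1),(c2,d2)=a,b
    A=np.stack([d1,-d2],1);k=np.linalg.lstsq(A,c2-c1,rcond=None)[0]
    p,q=c1+d1*k[0],c2+d2*k[1];return (p+q)/2,np.linalg.norm(p-q)
E
python3 - <<'E'
from m import *
T=r.snapshot("top");S=r.snapshot("scene")
def f(s):
    h=cv2.cvtColor(s["color"],cv2.COLOR_RGB2HSV).astype(int);return h[...,0],h[...,1],h[...,2]
rays=[]
for s,pk,pr,pb in((T,(221,194),(311,222),(402,207)),(S,(232,209),(303,229),(341,199))):
    H,Sa,V=f(s)
    m,c,st=comp((H>55)&(H<90)&(Sa>120),pk);print("knob",c.round(1),st);rays.append(ray(s,c))
    m,c,st=comp(((H<8)|(H>172))&(Sa>130),pr)
    cn=cv2.findContours(m,0,2)[0][0];hull=cv2.convexHull(np.argwhere(m)[:,::-1].astype(np.float32))[:,0]
    W=np.array([atz(s,p,13)[:2] for p in hull],np.float32);print("red",st,cv2.minEnclosingCircle(W))
    e=cv2.fitEllipse(W);print(e)
    m,c,st=comp((Sa<40)&(V>190),pb);print("board",c,st)
    cn=np.argwhere(m)[:,::-1].astype(np.float32);W=np.array([atz(s,p,12)[:2] for p in cn],np.float32);print(cv2.minAreaRect(W))
print(tri(*rays))
# sleeve outline, top
save(T,"crop1.png",(180,140,460,300),2.8)
E
```

```text
knob [220.1 194.1] [214 188  13  13 143]
red [298 210  25  24 352] ((474.9105529785156, -29.026857376098633), 36.718223571777344)
((474.7685241699219, -29.008087158203125), (72.36137390136719, 72.84841918945312), 119.04762268066406)
board [401.80946036 205.14690207] [ 368  178   68   58 3002]
((523.6754150390625, -306.8979797363281), (193.08139038085938, 153.04945373535156), 82.46614837646484)
knob [233. 203.] [233 203   1   1   1]
red [293 224  22  11 158] ((476.068115234375, -26.212196350097656), 36.830116271972656)
((476.2043762207031, -26.8065185546875), (71.07927703857422, 73.46770477294922), 37.708885192871094)
board [340.27435388 197.82902584] [ 308  184   66   30 1006]
((525.3253784179688, -305.7906188964844), (204.26699829101562, 164.712158203125), 82.4032974243164)
(array([531.89265748, 226.51857899, 178.10719318]), np.float64(3.6712727424647573))
```

View pics/crop1.png

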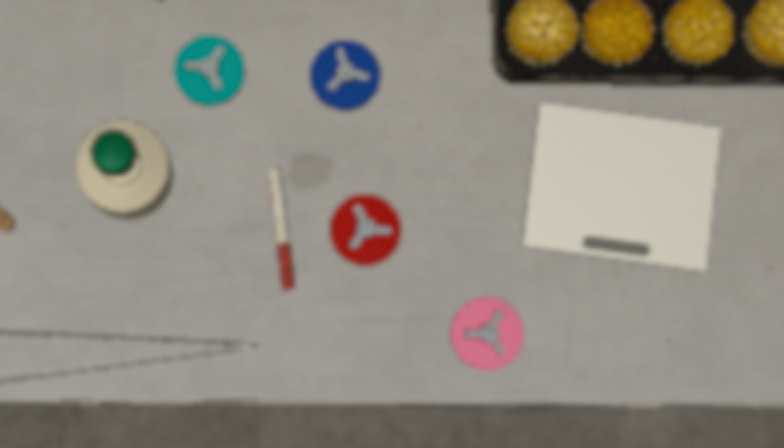

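The crop confirms it: the red-backed plate is at crop (365,230), which gives (475,-28) mm. Pink (487,333), turquoise (210,70) and blue (345,75) are left alone. Now I start moving.

Request:
{"fn": "send_rows", "kwargs": {"deltas": [[3.2,-2.4,-0.4,0,0,0,100],[6.4,-4.8,-0.8,0,0,0,100],[9.6,-7.2,-1.2,0,0,0,100],[12.8,-9.5,-1.5,0,0,0,100],[16,-11.9,-1.8,0,0,0,100]], "newtons": 50}}

```text
time: 1.62
tool_pos: [320.3, -422.2, 206.1]
orientation: [3.096, 0.531, 0.0]
force: [0.7, -0.4, -1.1]
finger_gap: 87.2
gripper_force: 0.0
```

```bash
python3 - <<'E'
from m import *
o=r.get_obs();print(o["q"],o["tool_pos"],o["time"],o["orientation"])
T=r.snapshot("top");S=r.snapshot("scene")
rays=[]
h=cv2.cvtColor(T["color"],cv2.COLOR_RGB2HSV).astype(int)
m,c,st=comp((h[...,0]>12)&(h[...,0]<35)&(h[...,1]>35)&(h[...,2]>120),(225,200));print("sleeve",c,st,atz(T,c,80))
hull=cv2.convexHull(np.argwhere(m)[:,::-1].astype(np.float32));c,rd=cv2.minEnclosingCircle(hull);print(c,rd,atz(T,c,75))
print("knob",atz(T,(220.1,194.1),172))
h=cv2.cvtColor(S["color"],cv2.COLOR_RGB2HSV).astype(int)
for X in((533,228,160.5),(533,228,0),(475,-28,15)):print(proj(S,X),proj(T,X))
mk=(h[...,0]>50)&(h[...,0]<95)&(h[...,1]>60);n,l,st,ce=cv2.connectedComponentsWithStats(mk.astype(np.uint8))
print([(st[i].tolist(),ce[i].round(1).tolist()) for i in range(1,n) if st[i,4]>40 and st[i,1]<260])
E
```

```text
[ 1.01155563  0.12209768 -0.19161224  1.67761194  0.0241096   1.34350192
 -0.4152701 ] [ 320.29401342 -422.18660829  206.12592604] 1.6167 [3.09570932e+00 5.30776887e-01 1.81475616e-04]
sleeve [224.15994021 200.7593423 ] [207 183  34  34 669] [526.68112071 223.70422849  80.        ]
(223.14060974121094, 199.47119140625) 17.039636611938477 [531.17884881 227.23423112  75.        ]
knob [531.42740075 225.90741126 172.        ]
[np.float64(233.1), np.float64(208.6)] [np.float64(219.8), np.float64(194.2)]
[np.float64(234.4), np.float64(255.6)] [np.float64(225.3), np.float64(202.5)]
[np.float64(303.7), np.float64(227.8)] [np.float64(309.7), np.float64(221.4)]
[([428, 101, 20, 8, 96], [438.4, 105.2]), ([222, 150, 15, 9, 101], [229.2, 153.9]), ([192, 173, 24, 18, 283], [203.9, 182.0]), ([226, 202, 15, 14, 168], [232.7, 208.4])]
```

Request:
{"fn": "send_rows", "kwargs": {"deltas": [[3.2,-2.4,-0.4,0,0,-0.12,100],[6.4,-4.8,-0.7,0,0,-0.24,100],[9.6,-7.1,-1.1,0,0,-0.36,100],[12.8,-9.5,-1.5,0,0,-0.48,100],[16,-11.9,-1.8,0,0,-0.6,100]]}}

```text
time: 2.13
tool_pos: [431.5, -256.8, 224.4]
orientation: [2.796, 1.43, 0.001]
force: [0.6, -0.5, 0.3]
finger_gap: 86.8
gripper_force: 0.0
```

Request:
{"fn": "send_rows", "kwargs": {"deltas": [[3.7,-1.5,-0.1,0,0,-0.12,100],[7.4,-3.1,-0.2,0,0,-0.24,100],[11.1,-4.6,-0.3,0,0,-0.36,100],[14.8,-6.1,-0.4,0,0,-0.48,100],[18.6,-7.6,-0.4,0,0,-0.6,100]]}}

```text
time: 2.55
tool_pos: [479.3, -61.7, 228.3]
orientation: [2.249, 2.192, 0.0]
force: [1.0, -1.0, 0.1]
finger_gap: 87.0
gripper_force: 0.0
```

```bash
cat >> h.py <<'E'
def go(P):
    "tool-frame delta in cm from present measured pose to TCP P"
    o=r.get_obs();M=Ro.from_rotvec(o["orientation"]).as_matrix()
    print("t",o["time"],"pos",np.round(o["tool_pos"],1),"q",np.round(o["q"],2),"F",np.round(o["force"],1),"gap",round(o["finger_gap"],1))
    print("yaw",np.degrees(np.arctan2(M[1,0],M[0,0])).round(1),"z",M[:,2].round(3),"delta",(M.T@(np.array(P)-o["tool_pos"])/10).round(2))
E
python3 -c "
from h import *
go((532,227,228))"
```

```text
t 2.55 pos [479.3 -61.7 228.3] q [ 0.62  0.03 -0.6   1.73  0.02  1.38 -0.  ] F [ 1.  -1.   0.1] gap 87.0
yaw 88.5 z [ 0.001 -0.001 -1.   ] delta [2.90e+01 4.53e+00 1.00e-02]
```

Request:
{"fn": "send_rows", "kwargs": {"deltas": [[3.6,0.6,0,0,0,-0.12,100],[7.3,1.1,0,0,0,-0.24,100],[10.9,1.7,0,0,0,-0.36,100],[14.6,2.2,0,0,0,-0.48,100],[18.2,2.8,0,0,0,-0.6,100]]}}

```text
time: 2.97
tool_pos: [512.8, 119.5, 228.1]
orientation: [1.5, 2.759, 0.001]
force: [0.8, 0.6, -0.2]
finger_gap: 87.2
gripper_force: 0.0
```

Request:
{"fn": "send_rows", "kwargs": {"deltas": [[2.6,2.5,0,0,0,0,100],[5.3,5,0,0,0,0,100],[7.9,7.5,0,0,0,0,100],[7.9,7.5,0,0,0,0,100]]}}

```text
time: 3.3
tool_pos: [531.9, 232.5, 227.4]
orientation: [-1.496, -2.759, -0.005]
force: [-0.5, 0.4, -0.2]
finger_gap: 87.6
gripper_force: 0.0
```

```bash
python3 -c "
from h import *
go((531.5,226.5,145))
s=r.snapshot('scene');t=r.snapshot('top')
a=s['color'][130:280,150:320];b=t['color'][120:270,150:320]
save(dict(color=np.hstack([a,b])),'hov.png',None,2.3)
for n in('mould_knob','mould_neck','mould_rim'):
  for c in (s,t): print(n,[(np.round(d['pixel'],1),round(d['p'],2)) for d in r.tip_of(c,n)[:2]])
X=(531.5,226.5)
for z in(160.5,96.5,0):print(proj(s,X+(z,)),proj(t,X+(z,)))
"
```

```text
t 3.3 pos [531.9 232.5 227.4] q [ 0.18  0.32 -0.84  1.49  0.23  1.44 -0.08] F [-0.5  0.4 -0.2] gap 87.6
yaw 123.1 z [-0.001  0.004 -1.   ] delta [-0.51 -0.38  8.24]
mould_knob [(array([230.5, 206.6]), 0.97)]
mould_knob []
mould_neck [(array([232.9, 228.2]), 0.63)]
mould_neck []
mould_rim [(array([236.3, 257.1]), 0.86)]
mould_rim []
[np.float64(233.9), np.float64(208.6)] [np.float64(220.3), np.float64(194.7)]
[np.float64(234.4), np.float64(228.0)] [np.float64(222.7), np.float64(198.2)]
[np.float64(235.1), np.float64(255.6)] [np.float64(225.8), np.float64(203.0)]
```

View pics/hov.png

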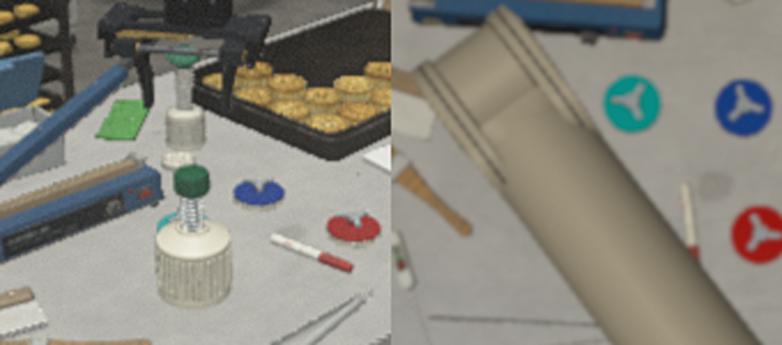

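Gripper is centred above the green knob (crop pixel ~(190,180)). Next I descend and grip.

Request:
{"fn": "send_rows", "kwargs": {"deltas": [[-0.5,-0.3,1.5,0,0,0,100],[-0.5,-0.3,4,0,0,0,100],[-0.5,-0.3,6.5,0,0,0,100],[-0.5,-0.3,8.2,0,0,0,100],[-0.5,-0.3,8.2,0,0,0,60]], "newtons": 5}}

```text
time: 4.12
tool_pos: [531.9, 216.9, 142.4]
orientation: [-1.509, -2.752, 0.007]
force: [-0.3, -0.3, -0.9]
finger_gap: 84.9
gripper_force: 0.0
```

Request:
{"fn": "send_rows", "kwargs": {"deltas": [[0,0,0,0,0,0,50],[0,0,0,0,0,0,40],[0,0,0,0,0,0,40],[0,0,0,0,0,0,40]], "newtons": 5}}

```text
time: 4.45
tool_pos: [534.2, 219.2, 147.0]
orientation: [1.508, 2.754, 0.002]
force: [0.0, 0.2, -0.2]
finger_gap: 61.7
gripper_force: 0.0
```

```bash
python3 -c "
from h import *
go((531.5,226.5,145))"
```

```text
t 4.45 pos [534.2 219.2 147. ] q [ 0.19  0.36 -0.82  1.61  0.27  1.28 -0.1 ] F [ 0.   0.2 -0.2] gap 61.7
yaw 122.6 z [ 0.002  0.    -1.   ] delta [0.76 0.17 0.2 ]
```

Request:
{"fn": "send_rows", "kwargs": {"deltas": [[0.4,0.15,0.1,0,0,0,72],[0.8,0.26,0.15,0,0,0,72],[0.8,0.26,0.15,0,0,0,60],[0.8,0.26,0.15,0,0,0,56],[0.8,0.26,0.15,0,0,0,52]], "newtons": 5}}

```text
time: 4.87
tool_pos: [531.3, 227.2, 144.2]
orientation: [1.508, 2.756, -0.0]
force: [-0.4, -0.1, -0.7]
finger_gap: 49.9
gripper_force: 0.0
```

Request:
{"fn": "send_rows", "kwargs": {"deltas": [[0,0,0,0,0,0,48],[0,0,0,0,0,0,40],[0,0,0,0,0,0,40],[0,0,0,0,0,0,40],[0,0,0,0,0,0,40]], "newtons": 5}}

```text
time: 5.28
tool_pos: [531.4, 227.0, 144.2]
orientation: [1.509, 2.755, -0.0]
force: [-0.1, 0.9, -0.1]
finger_gap: 35.3
gripper_force: 0.0
```

```bash
python3 -c "
from h import *
go((532.2,227.2,145))
s=r.snapshot('scene');save(s,'grip.png',(160,130,320,270),4)"
```

```text
t 5.2833 pos [531.4 227.  144.2] q [ 0.18  0.37 -0.82  1.61  0.28  1.28 -0.11] F [-0.1  0.9 -0.1] gap 35.3
yaw 122.6 z [ 0. -0. -1.] delta [-0.03  0.08 -0.08]
```

View pics/grip.png

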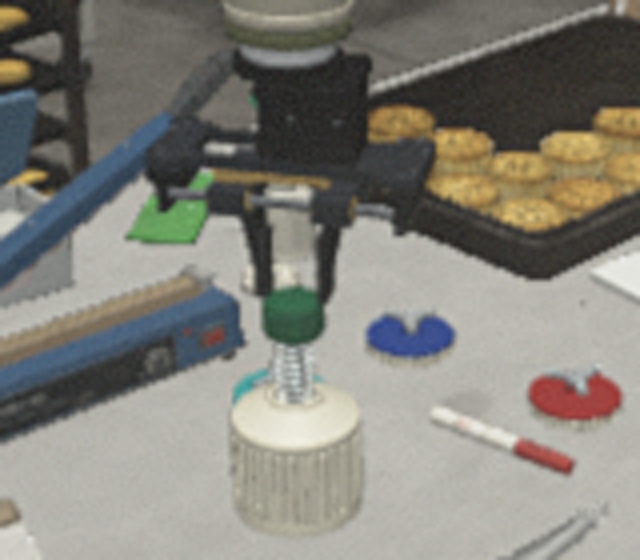

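The picture shows the fingertips (crop ~(262,293) and (325,295)) ending above or behind the knob top, yet the gap is 35 mm with no contact. I'll check the reported TCP against the images.

```bash
python3 -c "
from h import *
s=r.snapshot('scene');t=r.snapshot('top');o=r.get_obs()
print('TCP pix',proj(s,o['tool_pos']),proj(t,o['tool_pos']))
M=Ro.from_rotvec(o['orientation']).as_matrix()
for g in(-1,1):
  print('tips',proj(s,np.array(o['tool_pos'])+M[:,1]*g*(o['finger_gap']/2+8)))
print('hover',[proj(s,np.array([531.9,232.5,227.4])+M[:,1]*g*50) for g in(-1,1)])
print('start',proj(t,(208.3,-589.3,187.8)),proj(t,(208.3,-589.3,258)))
print(atz(s,(233.4,204),144),atz(s,(233.4,204),176))
print([(d['box'],d['p']) for d in r.search_frame(s,'mould_rim')])
T0=cv2.imread('pics/top0.png');cv2.imwrite('pics/t0c.png',cv2.resize(T0[400:588,600:784],None,fx=3,fy=3))
"
```

```text
TCP pix [np.float64(233.9), np.float64(213.7)] [np.float64(220.7), np.float64(195.7)]
tips [np.float64(242.5), np.float64(214.6)]
tips [np.float64(225.3), np.float64(212.8)]
hover [[np.float64(249.1), np.float64(189.8)], [np.float64(214.4), np.float64(186.4)]]
start [np.float64(527.3), np.float64(316.5)] [np.float64(540.4), np.float64(318.4)]
[577.82893924 186.7001554  144.        ] [531.37255057 227.96284293 176.        ]
[([218.2, 202.0, 34.3, 60.6], 0.95), ([250.4, 205.3, 24.5, 15.6], 0.47)]
```

View pics/t0c.png

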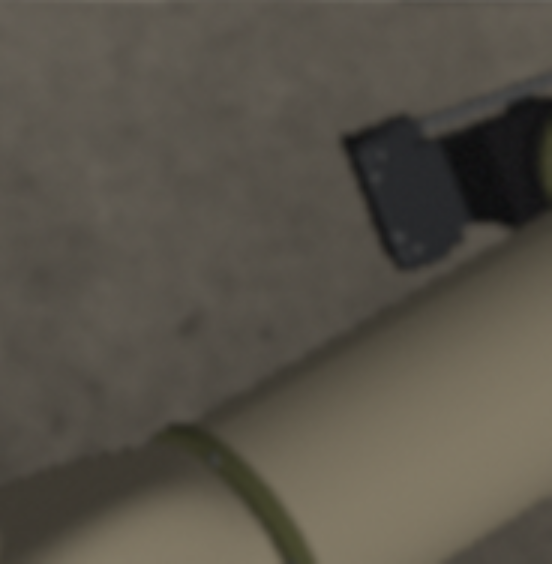

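Request:
{"fn": "send_rows", "kwargs": {"deltas": [[0,0,0,0,0,0,100],[0,0,0,0,0,0,100],[0,0,0,0,0,0,100],[0,0,0,0,0,0,100],[0,0,0,0,0,0,100]]}}

```text
time: 5.9
tool_pos: [531.4, 227.1, 144.2]
orientation: [1.509, 2.756, -0.0]
force: [0.1, 0.2, 0.2]
finger_gap: 60.4
gripper_force: 0.0
```

Request:
{"fn": "send_rows", "kwargs": {"deltas": [[0,0,0.8,0,0,0,100],[0,0,1.6,0,0,0,100],[0,0,2.4,0,0,0,100],[0,0,3,0,0,0,100],[0,0,3,0,0,0,100]]}}

```text
time: 6.32
tool_pos: [530.5, 226.6, 112.2]
orientation: [-1.508, -2.754, 0.003]
force: [0.2, -0.5, 1.0]
finger_gap: 85.6
gripper_force: 0.0
```

```bash
python3 -c "
from h import *
go((532.2,227.2,145))
o=r.get_obs();s=r.snapshot('scene');save(s,'test.png',(160,130,320,270),4)
M=Ro.from_rotvec(o['orientation']).as_matrix()
for g in(-1,1):
  p=np.array(proj(s,np.array(o['tool_pos'])+M[:,1]*g*(o['finger_gap']/2+7)));print('tips in crop',(p-[160,130])*4)"
```

```text
t 6.3167 pos [530.5 226.6 112.2] q [ 0.17  0.39 -0.81  1.65  0.3   1.23 -0.13] F [ 0.2 -0.5  1. ] gap 85.6
yaw 122.6 z [-0.003 -0.001 -1.   ] delta [-0.04  0.17 -3.28]
tips in crop [364.8 380.8]
tips in crop [232.  366.8]
```

View pics/test.png

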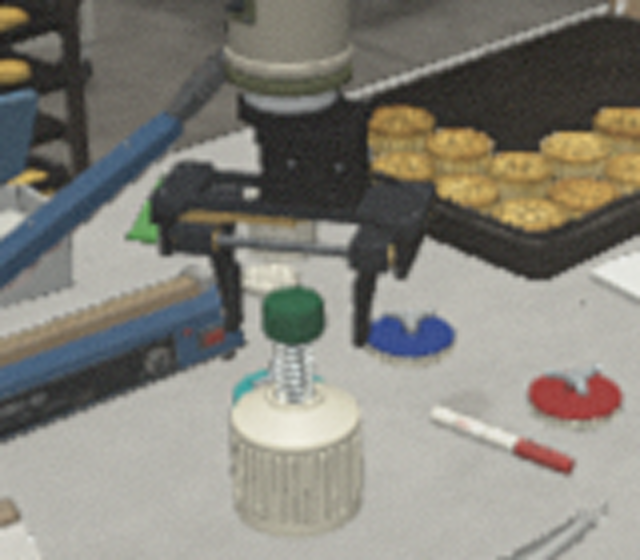

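Request:
{"fn": "send_rows", "kwargs": {"deltas": [[0,0,0,0,0,0,70],[0,0,0,0,0,0,60],[0,0,0,0,0,0,54],[0,0,0,0,0,0,48],[0,0,0,0,0,0,44]], "newtons": 4}}

```text
time: 6.78
tool_pos: [531.5, 227.1, 114.5]
orientation: [1.508, 2.755, 0.0]
force: [0.6, -0.1, -0.5]
finger_gap: 61.3
gripper_force: 0.0
```

Request:
{"fn": "send_rows", "kwargs": {"deltas": [[0,0,0,0,0,0,44],[0,0,0,0,0,0,40],[0,0,0,0,0,0,40],[0,0,0,0,0,0,40],[0,0,0,0,0,0,40]]}}

```text
time: 7.2
tool_pos: [531.7, 227.3, 114.5]
orientation: [1.508, 2.755, 0.001]
force: [2.0, 0.7, 1.4]
finger_gap: 44.8
gripper_force: 4.0
```

```bash
python3 -c "
from h import *
go((532.2,227.2,145))
o=r.get_obs();s=r.snapshot('scene')
d=cv2.imread('pics/test.png')
h=cv2.cvtColor(s['color'],cv2.COLOR_RGB2HSV).astype(int);m=(h[...,0]>50)&(h[...,0]<95)&(h[...,1]>60);m[:,:215]=0;m[:,250:]=0;m[:198]=0;m[:225]=m[:225]
print(np.argwhere(m[:225]).mean(0),m[:225].sum())
save(s,'c4.png',(190,170,290,245),6)"
```

```text
t 7.2 pos [531.7 227.3 114.5] q [ 0.17  0.39 -0.81  1.65  0.3   1.23 -0.13] F [2.  0.7 1.4] gap 44.8
yaw 122.6 z [ 0.001  0.    -1.   ] delta [-0.04  0.04 -3.05]
[208.96629213 232.54494382] 178
```

View pics/c4.png

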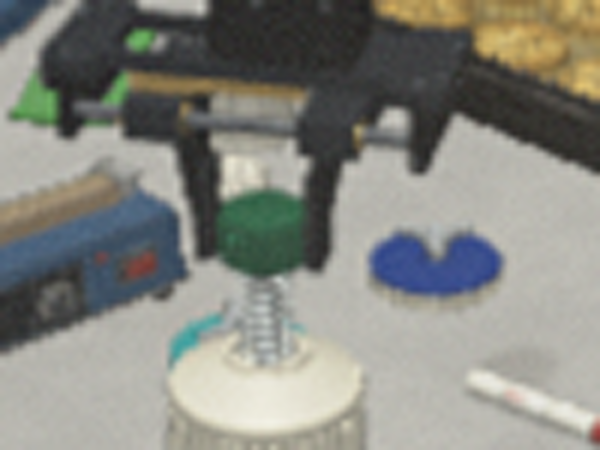

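The pads now bear on the knob with a 44.8 mm gap, so the true tips sit about 29 mm above the reported z while xy is right. From here I work relative to reported z = 114.5. Next: grip hard, lift, carry.

Request:
{"fn": "send_rows", "kwargs": {"deltas": [[0,0,0,0,0,0,30],[0,0,0,0,0,0,30],[0,0,-0.4,0,0,0,30],[0,0,-1.2,0,0,0,30],[0,0,-2.5,0,0,0,30]], "newtons": 50}}

```text
time: 7.67
tool_pos: [530.1, 226.3, 138.5]
orientation: [-1.508, -2.754, 0.005]
force: [-0.6, -0.1, -2.4]
finger_gap: 44.3
gripper_force: 50.0
```

Request:
{"fn": "send_rows", "kwargs": {"deltas": [[0,0,-1.5,0,0,0,30],[0,0,-3.5,0,0,0,30],[-2,-2,-3.5,0,0,0,30],[-4.2,-4.2,-3.5,0,0,0,30],[-6.5,-6.5,-3.5,0,0,0,30]]}}

```text
time: 8.08
tool_pos: [511.0, 137.2, 175.3]
orientation: [1.506, 2.757, 0.001]
force: [-0.1, -0.8, -3.2]
finger_gap: 44.1
gripper_force: 50.0
```

Request:
{"fn": "send_rows", "kwargs": {"deltas": [[-2.4,-2.4,0,0,0,-0.1,30],[-4.8,-4.8,0,0,0,-0.2,30],[-7.2,-7.2,0,0,0,-0.3,30],[-9.6,-9.6,0,0,0,-0.4,30],[-12,-12,0,0,0,-0.5,30]]}}

```text
time: 8.5
tool_pos: [474.4, -29.7, 175.3]
orientation: [0.772, 3.045, -0.001]
force: [0.5, -0.6, -4.6]
finger_gap: 44.0
gripper_force: 50.0
```

Request:
{"fn": "send_rows", "kwargs": {"deltas": [[0,0,0,0,0,0,30],[0,0,0,0,0,0,30],[0,0,0,0,0,0,30]]}}

```text
time: 8.75
tool_pos: [475.3, -27.9, 175.0]
orientation: [0.781, 3.042, 0.0]
force: [0.3, 0.5, -3.2]
finger_gap: 44.2
gripper_force: 50.0
```

```bash
cat > chk.py <<'E'
from m import *
def mould(s,xy,zrim,p=True):
    "compare predicted with network points"
    for n,h in(("mould_knob",160.5),("mould_neck",96.5),("mould_rim",0)):
        q=proj(s,(xy[0],xy[1],zrim+h));print(n,np.round(q,1),[(np.round(d["pixel"],1).tolist(),round(d["p"],2)) for d in r.tip_of(s,n)[:2]])
def knob(s,near):
    h=cv2.cvtColor(s["color"],cv2.COLOR_RGB2HSV).astype(int);m,c,st=comp((h[...,0]>50)&(h[...,0]<95)&(h[...,1]>60),near);print("knob",c.round(1),st.tolist())
E
python3 -c "
from chk import *
go((474.9,-28.2,169.5))
o=r.get_obs();s=r.snapshot('scene');mould(s,(475.4,-27.7),o['tool_pos'][2]-114.5)
knob(s,proj(s,(475,-28,215)))
save(s,'over.png',(230,100,400,260),3.7)"
```

```text
t 8.75 pos [475.3 -27.9 175. ] q [ 0.69  0.06 -0.74  1.83  0.04  1.27  1.01] F [ 0.3  0.5 -3.2] gap 44.2
yaw 151.2 z [ 0.001 -0.    -1.   ] delta [ 0.02 -0.05  0.55]
mould_knob [306.6 170.1] [([303.3, 170.1], 0.61)]
mould_neck [305.7 188.8] [([304.1, 189.1], 0.67)]
mould_rim [304.2 215.7] [([304.7, 215.2], 0.73), ([302.1, 232.9], 0.27)]
knob [307.  169.8] [301, 164, 13, 13, 128]
```

View pics/over.png

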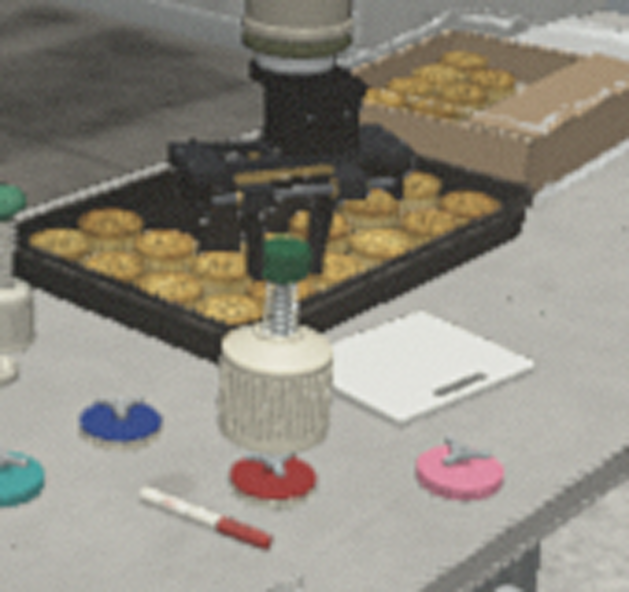

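The held mould's rim is centred (crop x≈275) over the red plate (273,478). Next I lower it.

Request:
{"fn": "send_rows", "kwargs": {"deltas": [[0,0,0.8,0,0,0,30],[0,0,2,0,0,0,30],[0,0,3.2,0,0,0,30],[0,0,4,0,0,0,30],[0,0,4.5,0,0,0,30]]}}

```text
time: 9.37
tool_pos: [474.2, -28.3, 127.2]
orientation: [-0.779, -3.041, 0.0]
force: [-0.5, 0.0, -3.6]
finger_gap: 43.9
gripper_force: 50.0
```

Request:
{"fn": "send_rows", "kwargs": {"deltas": [[0,0,0.4,0,0,0,30],[0,0,0.8,0,0,0,30],[0,0,1.2,0,0,0,30],[0,0,1.5,0,0,0,30],[0,0,1.5,0,0,0,30]]}}

```text
time: 9.78
tool_pos: [475.7, -28.4, 114.4]
orientation: [0.78, 3.042, 0.0]
force: [0.6, -1.3, -2.8]
finger_gap: 44.0
gripper_force: 49.9
```

Request:
{"fn": "send_rows", "kwargs": {"deltas": [[0,0,0.2,0,0,0,30],[0,0,0.3,0,0,0,30],[0,0,0.3,0,0,0,30]]}}

```text
time: 10.03
tool_pos: [476.0, -28.3, 112.0]
orientation: [0.779, 3.042, 0.0]
force: [0.8, 0.4, 5.2]
finger_gap: 44.1
gripper_force: 49.9
```

```bash
python3 -c "
from chk import *
go((474.9,-28.2,114.5))
s=r.snapshot('scene');mould(s,(475.4,-27.7),0)
knob(s,proj(s,(475,-28,160)))"
```

```text
t 10.0333 pos [476.  -28.3 112. ] q [ 0.67  0.12 -0.74  1.91  0.09  1.14  0.96] F [0.8 0.4 5.2] gap 44.1
yaw 151.3 z [ 0.002 -0.    -1.   ] delta [ 0.1  -0.04 -0.25]
mould_knob [305.7 187.8] [([301.6, 190.2], 0.78)]
mould_neck [304.7 205.9] [([305.2, 205.3], 0.8)]
mould_rim [303.4 231.7] [([304.6, 232.7], 0.79)]
knob [305.8 187.9] [300, 183, 13, 12, 124]
```

Request:
{"fn": "send_rows", "kwargs": {"deltas": [[0,0,0.4,0,0,0,30],[0,0,0.8,0,0,0,30],[0,0,1.2,0,0,0,30],[0,0,1.5,0,0,0,30],[0,0,1.7,0,0,0,30]]}}

```text
time: 10.65
tool_pos: [476.2, -28.3, 95.2]
orientation: [0.779, 3.041, 0.0]
force: [-1.2, 1.6, 9.6]
finger_gap: 44.1
gripper_force: 49.9
```

Request:
{"fn": "send_rows", "kwargs": {"deltas": [[0,0,0.2,0,0,0,30],[0,0,0.4,0,0,0,30],[0,0,0.6,0,0,0,30],[0,0,0.7,0,0,0,30]]}}

```text
time: 10.98
tool_pos: [476.3, -28.2, 88.4]
orientation: [0.779, 3.041, 0.0]
force: [-1.3, 2.7, 11.0]
finger_gap: 43.7
gripper_force: 49.9
```

The hooks passed between the wings: force 11 N at 25 mm down is spring only. I keep pressing to the hard stop.

Request:
{"fn": "send_rows", "kwargs": {"deltas": [[0,0,0.3,0,0,0,30],[0,0,0.6,0,0,0,30],[0,0,0.9,0,0,0,30],[0,0,1.1,0,0,0,30],[0,0,1.1,0,0,0,30]]}}

```text
time: 11.4
tool_pos: [476.4, -28.0, 77.5]
orientation: [0.779, 3.041, 0.0]
force: [-1.8, 1.8, 11.3]
finger_gap: 44.3
gripper_force: 49.9
```

Request:
{"fn": "send_rows", "kwargs": {"deltas": [[0,0,0.1,0,0,0,30],[0,0,0.2,0,0,0,30],[0,0,0.2,0,0,0,30]]}}

```text
time: 11.65
tool_pos: [476.7, -27.9, 76.4]
orientation: [0.778, 3.041, -0.0]
force: [-5.0, 2.6, 19.8]
finger_gap: 44.3
gripper_force: 49.9
```

Request:
{"fn": "send_rows", "kwargs": {"deltas": [[0,0,0,0,0,0.12,30],[0,0,0,0,0,0.24,30],[0,0,0,0,0,0.36,30],[0,0,0,0,0,0.48,30],[0,0,0,0,0,0.6,30]]}}

```text
time: 12.07
tool_pos: [477.3, -27.3, 76.6]
orientation: [1.649, 2.67, 0.004]
force: [-0.5, 3.4, 17.1]
finger_gap: 43.9
gripper_force: 49.9
```

Request:
{"fn": "send_rows", "kwargs": {"deltas": [[0,0,0,0,0,0.12,30],[0,0,0,0,0,0.24,30],[0,0,0,0,0,0.36,30],[0,0,0,0,0,0.48,30],[0,0,0,0,0,0.6,30]]}}

```text
time: 12.48
tool_pos: [478.1, -27.1, 76.8]
orientation: [2.365, 2.063, 0.008]
force: [1.3, 4.6, 15.3]
finger_gap: 43.7
gripper_force: 49.9
```

Request:
{"fn": "send_rows", "kwargs": {"deltas": [[0,0,0,0,0,0.1,30],[0,0,0,0,0,0.2,30],[0,0,0,0,0,0.2,30],[0,0,0,0,0,0.2,30]]}}

```text
time: 12.82
tool_pos: [478.4, -27.1, 76.8]
orientation: [2.554, 1.823, 0.009]
force: [2.9, 5.1, 15.3]
finger_gap: 44.0
gripper_force: 49.9
```

```bash
python3 -c "
from h import *
go((476.7,-27.9,76.4))
print(r.get_obs()['wrist_torque'])"
```

```text
t 12.8167 pos [478.4 -27.1  76.8] q [ 0.53  0.15 -0.61  1.95  0.1   1.06 -0.45] F [ 2.9  5.1 15.3] gap 44.0
yaw 71.0 z [ 0.006  0.001 -1.   ] delta [-0.13 -0.13  0.04]
[ 1.19206684 -0.10704302  0.06856075]
```

Request:
{"fn": "send_rows", "kwargs": {"deltas": [[0,0,-0.5,0,0,0,30],[0,0,-1,0,0,0,30],[0,0,-1.5,0,0,0,30],[0,0,-2,0,0,0,30],[0,0,-2.5,0,0,0,30]]}}

```text
time: 13.23
tool_pos: [477.5, -27.6, 101.2]
orientation: [2.554, 1.824, 0.007]
force: [2.6, 2.1, 5.4]
finger_gap: 44.3
gripper_force: 49.9
```

Request:
{"fn": "send_rows", "kwargs": {"deltas": [[0,0,-0.2,0,0,0,30],[0,0,-0.4,0,0,0,30],[0,0,-0.6,0,0,0,30],[0,0,-0.7,0,0,0,30],[0,0,-0.7,0,0,0,30]]}}

```text
time: 13.65
tool_pos: [477.4, -27.7, 108.0]
orientation: [2.555, 1.824, 0.006]
force: [3.3, 2.2, 6.0]
finger_gap: 44.0
gripper_force: 50.0
```

Request:
{"fn": "send_rows", "kwargs": {"deltas": [[0,0,-0.1,0,0,0,30],[0,0,-0.3,0,0,0,30],[0,0,-0.3,0,0,0,30],[0,0,-0.3,0,0,0,30]]}}

```text
time: 13.98
tool_pos: [476.9, -28.1, 110.4]
orientation: [2.555, 1.824, 0.005]
force: [4.3, 2.1, 5.0]
finger_gap: 43.7
gripper_force: 50.0
```

Request:
{"fn": "send_rows", "kwargs": {"deltas": [[0,0,-0.2,0,0,0,30],[0,0,-0.2,0,0,0,30],[0,0,-0.2,0,0,0,30]]}}

```text
time: 14.23
tool_pos: [473.8, -28.8, 110.3]
orientation: [-2.556, -1.824, 0.004]
force: [0.6, 0.6, -4.8]
finger_gap: 44.3
gripper_force: 50.0
```

Request:
{"fn": "send_rows", "kwargs": {"deltas": [[0,0,-0.2,0,0,0,30],[0,0,-0.2,0,0,0,30],[0,0,-0.2,0,0,0,30]]}}

```text
time: 14.48
tool_pos: [474.9, -28.5, 113.0]
orientation: [-2.557, -1.825, 0.001]
force: [0.0, 0.0, -3.8]
finger_gap: 43.8
gripper_force: 50.0
```

Request:
{"fn": "send_rows", "kwargs": {"deltas": [[0,0,-0.5,0,0,0,30],[0,0,-1.5,0,0,0,30],[0,0,-2.5,0,0,0,30],[0,0,-2.5,0,0,0,30],[0,0,-2.5,0,0,0,30]]}}

```text
time: 14.9
tool_pos: [475.9, -28.5, 139.3]
orientation: [2.556, 1.824, 0.002]
force: [0.2, -0.6, -5.2]
finger_gap: 44.1
gripper_force: 50.0
```

```bash
python3 -c "
from chk import *
go((476.7,-27.9,114))
o=r.get_obs();s=r.snapshot('scene');h=cv2.cvtColor(s['color'],cv2.COLOR_RGB2HSV).astype(int)
m=(((h[...,0]<8)|(h[...,0]>172))&(h[...,1]>130))[215:250,285:325];print('red px',m.sum(),np.argwhere(m).mean(0)+[215,285] if m.any() else '')
mould(s,(477.4,-27.5),o['tool_pos'][2]-113.5);knob(s,proj(s,(476,-28,185)))"
```

```text
t 14.9 pos [475.9 -28.5 139.3] q [ 0.55  0.08 -0.61  1.88  0.05  1.2  -0.4 ] F [ 0.2 -0.6 -5.2] gap 44.1
yaw 71.0 z [ 0.002 -0.001 -1.   ] delta [0.08 0.05 2.53]
red px 31 [243.77419355 295.51612903]
mould_knob [305.6 180.2] [([302.4, 178.9], 0.97)]
mould_neck [304.6 198.5] [([306.6, 196.7], 0.63)]
mould_rim [303.2 224.8] [([306.0, 222.2], 0.68)]
knob [303.6 179.8] [300, 175, 8, 12, 77]
```

The hooks caught. The load came off the table at reported z = 110 (knob 4 mm low) with −4.8 N, about 0.1 kg more than before, and no red is left under the mould. Next I carry it to the board.

Request:
{"fn": "send_rows", "kwargs": {"deltas": [[0,0,-0.6,0,0,0,30],[-1.5,0.8,-1.2,0,0,0,30],[-4,2.2,-1.2,0,0,0,30],[-7,3.9,-1.2,0,0,0,30],[-10,5.5,-1.2,0,0,0,30]]}}

```text
time: 15.52
tool_pos: [495.0, -142.0, 150.8]
orientation: [2.555, 1.826, 0.0]
force: [1.5, -0.3, -5.0]
finger_gap: 44.1
gripper_force: 50.0
```

Request:
{"fn": "send_rows", "kwargs": {"deltas": [[-3.2,1.8,0,0,0,0,30],[-6.4,3.6,0,0,0,0,30],[-9.6,5.3,0,0,0,0,30],[-12.5,6.9,0,0,0,0,30],[-14.7,8.1,0,0,0,0,30]]}}

```text
time: 15.93
tool_pos: [523.0, -309.9, 150.0]
orientation: [2.559, 1.822, -0.002]
force: [-0.7, 0.3, -4.0]
finger_gap: 43.8
gripper_force: 50.0
```

Request:
{"fn": "send_rows", "kwargs": {"deltas": [[0,0,0,0,0,0,30],[0,0,0,0,0,0,30],[0,0,0,0,0,0,30]]}}

```text
time: 16.18
tool_pos: [523.6, -305.5, 150.0]
orientation: [-2.556, -1.825, -0.001]
force: [0.6, 1.2, -3.2]
finger_gap: 44.1
gripper_force: 50.0
```

```bash
python3 -c "
from chk import *
go((524.5,-306,151))
o=r.get_obs();s=r.snapshot('scene');save(s,'board.png',(250,80,430,240),3.5)
x=o['tool_pos'];mould(s,x[:2],x[2]-109.5);knob(s,proj(s,(524,-306,200)))"
```

```text
t 16.1833 pos [ 523.6 -305.5  150. ] q [ 0.77  0.34 -0.4   1.55  0.14  1.28  0.02] F [ 0.6  1.2 -3.2] gap 44.1
yaw 71.1 z [-0.     0.001 -1.   ] delta [-0.02  0.1  -0.1 ]
mould_knob [345.5 150.1] [([344.8, 151.2], 0.98)]
mould_neck [344.  166.7] [([344.9, 168.4], 0.78), ([286.8, 241.9], 0.57)]
mould_rim [341.8 190.6] [([345.0, 192.5], 0.9)]
knob [343.7 150.6] [340, 146, 8, 11, 70]
```

View pics/board.png

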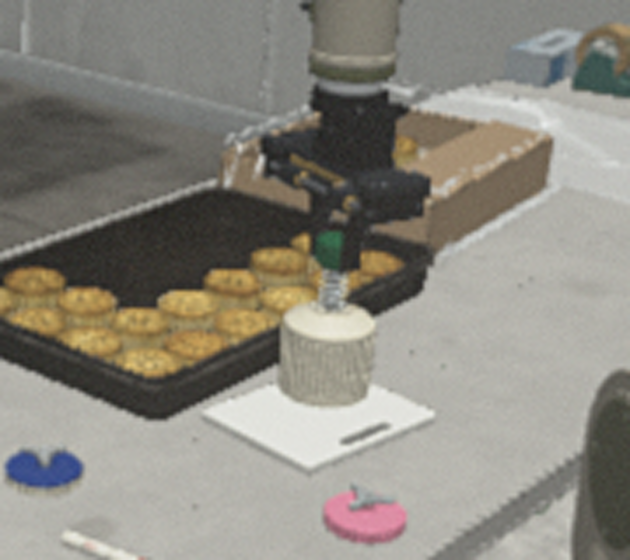

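The loaded mould is centred over the white board (crop (325,385) over board (320,420)), and no plate is left behind. Next I lower it gently.

Request:
{"fn": "send_rows", "kwargs": {"deltas": [[0,0,0.4,0,0,0,30],[0,0,1,0,0,0,30],[0,0,1.6,0,0,0,30],[0,0,2,0,0,0,30],[0,0,2.3,0,0,0,30]]}}

```text
time: 16.8
tool_pos: [523.1, -306.0, 126.2]
orientation: [-2.556, -1.825, 0.001]
force: [-0.5, -0.4, -5.4]
finger_gap: 44.0
gripper_force: 50.0
```

Request:
{"fn": "send_rows", "kwargs": {"deltas": [[0,0,0.1,0,0,0,30],[0,0,0.2,0,0,0,30],[0,0,0.3,0,0,0,30],[0,0,0.4,0,0,0,30],[0,0,0.4,0,0,0,30]]}}

```text
time: 17.22
tool_pos: [523.6, -306.2, 123.3]
orientation: [2.557, 1.825, 0.0]
force: [-0.7, 0.3, -4.5]
finger_gap: 44.2
gripper_force: 50.0
```

Request:
{"fn": "send_rows", "kwargs": {"deltas": [[0,0,0.05,0,0,0,30],[0,0,0.1,0,0,0,30],[0,0,0.1,0,0,0,30]]}}

```text
time: 17.47
tool_pos: [523.7, -306.3, 122.5]
orientation: [2.557, 1.825, 0.0]
force: [-0.5, 0.5, -3.6]
finger_gap: 44.2
gripper_force: 49.9
```

Request:
{"fn": "send_rows", "kwargs": {"deltas": [[0,0,0.05,0,0,0,30],[0,0,0.1,0,0,0,30],[0,0,0.1,0,0,0,30],[0,0,0.1,0,0,0,30]]}}

```text
time: 17.8
tool_pos: [524.1, -306.4, 122.2]
orientation: [2.556, 1.824, 0.001]
force: [-0.9, 0.3, 5.4]
finger_gap: 44.3
gripper_force: 49.9
```

Request:
{"fn": "send_rows", "kwargs": {"deltas": [[0,0,0.05,0,0,0,30],[0,0,0.1,0,0,0,30],[0,0,0.1,0,0,0,30],[0,0,0.1,0,0,0,30]]}}

```text
time: 18.13
tool_pos: [524.0, -306.4, 121.0]
orientation: [2.556, 1.824, 0.001]
force: [-0.0, 1.3, 5.6]
finger_gap: 44.4
gripper_force: 49.9
```

Seated. Release, rise clear.

Request:
{"fn": "send_rows", "kwargs": {"deltas": [[0,0,-0.05,0,0,0,55],[0,0,-0.05,0,0,0,65],[0,0,-0.05,0,0,0,80],[0,0,-0.05,0,0,0,100],[0,0,-0.05,0,0,0,100]]}}

```text
time: 18.55
tool_pos: [523.4, -306.2, 120.5]
orientation: [-2.557, -1.825, 0.0]
force: [-0.1, 0.5, 0.9]
finger_gap: 66.8
gripper_force: 0.0
```

Request:
{"fn": "send_rows", "kwargs": {"deltas": [[0,0,0,0,0,0,100],[0,0,0,0,0,0,100],[0,0,0,0,0,0,100],[0,0,-0.5,0,0,0,100],[0,0,-1.5,0,0,0,100]]}}

```text
time: 18.97
tool_pos: [522.9, -305.9, 135.2]
orientation: [-2.556, -1.824, 0.001]
force: [0.7, -0.1, 0.2]
finger_gap: 86.2
gripper_force: 0.0
```

Request:
{"fn": "send_rows", "kwargs": {"deltas": [[0,0,-2,0,0,0,100],[0,0,-5,0,0,0,100],[0,0,-8,0,0,0,100],[0,0,-11,0,0,0,100],[0,0,-13,0,0,0,100]]}}

```text
time: 19.38
tool_pos: [524.2, -306.4, 270.3]
orientation: [2.554, 1.823, 0.003]
force: [0.7, -0.4, -0.8]
finger_gap: 87.1
gripper_force: 0.0
```

Request:
{"fn": "send_rows", "kwargs": {"deltas": [[0,0,0,0,0,0,100],[0,0,0,0,0,0,100],[0,0,0,0,0,0,100]]}}

```text
time: 19.63
tool_pos: [523.3, -306.1, 265.5]
orientation: [-2.557, -1.825, 0.0]
force: [0.2, -0.0, -0.8]
finger_gap: 86.9
gripper_force: 0.0
```

```bash
python3 -c "
from chk import *
go((524,-306,121))
s=r.snapshot('scene');mould(s,(524,-306.4),12);knob(s,proj(s,(524,-306,168)));print(proj(s,(524,-306,168.5)))
h=cv2.cvtColor(s['color'],cv2.COLOR_RGB2HSV).astype(int)
m=(((h[...,0]<8)|(h[...,0]>172))&(h[...,1]>130));m[:,:285]=0;m[:,400:]=0;m[:180]=0;m[260:]=0
n,l,st,ce=cv2.connectedComponentsWithStats(m.astype(np.uint8));print([(st[i].tolist()) for i in range(1,n) if st[i,4]>8])
for n in('marker_red','plate_blue','pastry_brush','bench_scraper'):print(n,[(np.round(d['pixel'],1).tolist(),round(d['p'],2)) for d in r.tip_of(s,n)[:2]])"
```

```text
t 19.6333 pos [ 523.3 -306.1  265.5] q [ 0.77  0.29 -0.4   1.37  0.11  1.5   0.04] F [ 0.2 -0.  -0.8] gap 86.9
yaw 71.0 z [-0.  0. -1.] delta [ 0.03  0.07 14.45]
mould_knob [344.9 157.4] [([342.4, 159.2], 0.74)]
mould_neck [343.4 173.8] [([344.4, 172.8], 0.66)]
mould_rim [341.2 197.3] [([343.6, 196.5], 0.56)]
knob [345.1 158.4] [340, 154, 11, 10, 97]
[np.float64(344.7), np.float64(158.5)]
[[289, 241, 13, 7, 31]]
marker_red [([285.2, 239.8], 0.48), ([346.3, 173.7], 0.31)]
plate_blue [([262.3, 216.4], 0.57)]
pastry_brush [([181.1, 284.1], 0.94)]
bench_scraper [([142.8, 270.6], 0.88), ([341.7, 198.3], 0.35)]
```

The knob pixel row (158.4) matches the loaded height of 4 mm below rest (predicted 158.5, against 157.4 unloaded). The mould stands on the board and the bystanders haven't moved, so I hand it in.

```bash
python3 -c "
from bench import r
print(r.finish_job())"
```

```text
the job is handed in; nothing more can be done
None
```

The large mould, loaded with the red-backed plate, stands upright near the centre of the white board; I let go and handed the job in at about 20 s of the 51 s allowed, with the blue plate, marker, brush and scraper where they were.

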